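# Seat bar stock against the hidden stop of a sawing jig

### The job

Take the square brass bar from the wooden rest and slide it, gently and without jamming it, into the square guide of the steel sawing jig until you feel it come up against the length stop hidden inside, then press it home for a moment with a steady 5 to 10 N. Never push the stop with more than 20 N, which would spoil its setting. Leave the bar lying in the guide against the stop, let go of it, and leave everything else on the bench where it is.

Things in the scene. Friction and masses are not known exactly. Their poses are not given: they have to be found in the camera images.
- square_bar: square brass bar, 12 x 12 mm in section, 160 mm long, about 0.19 kg, edges rounded by 1 mm; it lies in one of the three lanes of the wooden rest. Origin at the bar's middle (80 mm from each end, on its axis); its x runs along the bar. Either end may go in first.
- jig: steel sawing jig fixed to the bench: block 110 long, 44 wide, 58.8 tall on a foot plate 160 x 90 x 10 (reaching 15 in front of the block, 35 behind). A square guide 13.5 x 13.5 runs level into it from the front, axis 40 above the bench, closed at the back. All mm. Sliding friction 1 to 3 N. Origin on the bench under the block's centre; x points front to back, the way the bar is pushed in.
- jig_mouth (a point): centre of the guide's mouth, on its axis, in the block's front face, 40 mm above the bench (x as the jig's x, into the guide). Four slanted lips, reaching 11 mm out in front of it, open to about 24 mm and lead the bar in.
- stop_unit: length-stop mechanism inside the jig, with the stop (its face: stop_face) that the bar meets. It sits 34 to 66 mm inside the mouth; how deep differs each time and can be neither seen nor measured from outside. It is rubber-backed and yields about 1 mm per 5 N. This origin is fixed at the guide's closed end, 110 mm from the mouth on the axis, and does not show where the stop is set.
- rest: dark wooden stock rest: two rails 14 mm thick, 190 long, 20 tall, 90 apart between centres, open between down to the bench. Origin on the bench in the middle; x runs along the bars, y along the rails. Three lanes at y = -60, 0, +60 mm hold the square, round and flat bars in any order, between 5 mm ridges. The square bar's axis is 26 mm above the bench: fingers can straddle it between the rails.
- round_rod: round brass rod, 18 mm in diameter, 160 mm long, too thick for the guide; origin at its middle, its x along the rod
- flat_strip: flat brass strip, 24 x 6 mm, 160 mm long, too wide for the guide; origin at its middle, its x along the strip
- bench_block: square steel bench block, 65 x 65 x 20 mm; origin at the centre of its underside
- hammer: small hammer lying on the bench, 220 mm long
- jar: small glass jar with a steel lid, 52 mm in diameter, 60 mm tall; origin under its centre
- screwdriver: screwdriver lying on the bench, 170 mm long
- parts_tray: low wooden tray with six compartments, 100 x 150 x 25 mm; origin under its centre
- ring_blank: brass ring, 26 mm in diameter, 8 mm tall; origin under its centre
There are look-alikes about, which are no part of the job. What is meant by the jig is not white, and is the smaller of those in its own colour.

How it is judged:
By the outcome, as a careful person would: the job done as asked, in the order asked, and still so for the second after the job is handed in, with the robot touching nothing.
It also fails if it takes over 58 s, if anything falls off the work surface, if the arm or the gripper's body presses on something with over 40 N, if the wrist force passes 120 N, or if a joint passes its speed limit or range.

### The arm

A 6-joint arm with a two-finger parallel gripper is mounted at the origin on the work surface. World frame = base frame: x ahead of the robot, y to its left, z up, the work surface at z = 0. Lengths are in m, angles in rad, forces in N, time in s.
With the tool pointing down it reaches from about 0.425 to 0.95 m from the base axis. Payload 3.5 kg.
Tool frame: the origin (TCP) lies between the finger pads; the fingertips stand 22 mm ahead of it and the grasp point (between the pads) lies 3 mm ahead of it (ctrl.nose_length is the z of the fingertips in the tool frame, in m); z points along the fingers, y is the line along which they close (so a half turn about z gives the same grasp; the last joint's range is limited). The gripper opens to 85 mm and grips with 20 to 120 N. Pads are 22 mm wide; open, the fingers measure 114 mm over their backs; the gripper's body (76 mm by 85 mm) begins 54 mm behind the grasp point. The pads swing forward as they close: fully open they stand 13 mm farther back than shut.
Start: joints at [-1.261, 0.286, 1.577, -0, 1.279, -0.15], TCP at [0.3, -0.605, 0.253] pointing down, gripper open.
Joint ranges: [-2.77, 2.77], [-0.9, 2.22], [0.21, 2.48], [-1.53, 4.67], [0.24, 2.81], [-2.84, 2.84]. Speed limits (rad/s): [2.79, 2.79, 3.14, 3.14, 3.14, 3.14].

### API

Orientations are given as a unit quaternion [x, y, z, w].
In Python, from plant import ctrl gives the robot as it stands. The module is installed in compiled form; this text tells all that it offers.
- The arm moves only by the tool send_rows, never from a script. Its argument "rows" is text: rows parted by semicolons, each of 7 numbers parted by spaces: the turn, a rotation vector about the tool's x, y, z in a scale on which 1.0 is 360 degrees, then the shift along the tool's x, y, z in fractions of the full range, 1 being 1000 mm, then the opening, from -1 (shut) to 1 (fully open). A call has 1 to 8 rows; each row is the pose to reach, as a shift and turn from the pose commanded when the call began, along the tool's axes at that moment; what a row does not reach only later rows make up. A row lasts 1/8 s, in which the tool goes at most 62.5 mm and 10.7 degrees, less where a joint would pass 70% of its speed; a pose out of reach is approached as far as the arm can. Shift and turn numbers lie between -1 and 1, and a call with a number outside is refused. A call with a gripper value outside its range is refused whole. The fingers move at their own pace and stop on an object; "grip_force" is the grip in N (left out, the last holds). Time passes only in rows, so rows that repeat a pose let the fingers close. It gives the time, the measured TCP pose, the force, the opening and the grip force at its end, in the units of the state.
- ctrl.get_state(): the state, without advancing time (a new reading comes with each control period).
- ctrl.read_camera(name): name is "scene" or "top" or "wrist"; returns a dict with "color" (400x640x3 uint8, red, green, blue), "fx", "fy", "cx", "cy" (pixels), "extrinsics" (4x4, takes a point from world to camera coordinates). Camera axes: x right, y down, z forward; pixel columns grow to the right and rows downward; lengths in m; the calibration is good to about 2 mm. The wrist camera is an equidistant fisheye: a pixel r from the principal point sees the ray r / f radians off the axis. A picture is of the moment at which its call begins. There is no depth.
- ctrl.sign_off(): hands the job in; it is judged then, once.
Trained networks look in a picture, given as the dict that the camera call returned (one of the last four; its "shot" number tells which), for a name from the list of things; names that differ only in an ending like _2 or _b are one class to them, and where a whole thing is asked for, a point or a joint stands for the part that bears it (a point fixed in the world has none). Each returns a list of dicts, best first, with "p" (0 to 1); they miss things now and then, are a little off and sometimes report something else, mostly with a low value. They report only what shows in the picture. A call takes as long as a camera call. They do not tell look-alikes from the thing itself.
- ctrl.look_for(picture, target): "position" ([x, y, z] in m, in the coordinates of the camera as it stood for that picture, good to about 4 mm: the middle of the surface that is visible of it).
The state is a dict: "time": time; "qpos": joint angles; "dq": joint speeds; "joint_efforts": joint torques, N m; "eef_pos": TCP position; "tcp_rot": TCP orientation; "contact_force": force on the tool from outside, world axes, zero at the start; "wrist_torque": the same for the moment, N m; "opening": opening from 0.0 (shut) to 1.0 (fully open); "finger_force": force on a finger pad.
Only numpy, scipy, OpenCV 4.12 (cv2) and the standard library are available. Lean on these libraries where they do the work, as an engineer would, in place of code of your own. Each camera call takes 0.05 s, during which the arm holds its last target. There are 200 camera calls.

## Working session

There is one attempt and no reset: what is moved stays moved. The work goes in short steps, Python scripts to look and compute and a tool call to move; the robot and the scene stay as the last step left them, time stands still between calls to the robot, and variables do not carry over. Pictures are saved under pics/ and viewed, at most 10 in all, crops included, and the job is handed in when it is done.

Besides the shell and the picture viewer there is one more tool, called after "Call:" as name(argument=value, ...) on one line, values as JSON. send_rows: Moves the arm, as the interface text tells. Its arguments: {"type":"object","properties":{"rows":{"type":"string"},"grip_force":{"type":"number"}},"required":["rows"]}

```bash
mkdir -p pics
cat > h.py <<'E'
import numpy as np, cv2
from plant import ctrl
from scipy.spatial.transform import Rotation as R
def shot(name,save=None):
    p=ctrl.read_camera(name)
    if save: cv2.imwrite('pics/'+save,p['color'][:,:,::-1])
    return p
def toworld(p,c):
    E=np.array(p['extrinsics']); return E[:3,:3].T@(np.array(c)-E[:3,3])
def ray(p,u,v,fish=False):
    x=(u-p['cx'])/p['fx'];y=(v-p['cy'])/p['fy']
    if fish:
        r=np.hypot(x,y); d=np.array([x/r*np.sin(r),y/r*np.sin(r),np.cos(r)]) if r>0 else np.array([0,0,1.])
    else: d=np.array([x,y,1.])
    E=np.array(p['extrinsics']); return -E[:3,:3].T@E[:3,3], E[:3,:3].T@d
def atz(p,u,v,z,fish=False):
    o,d=ray(p,u,v,fish); return o+d*(z-o[2])/d[2]
def px(p,X):
    E=np.array(p['extrinsics']); c=E[:3,:3]@np.array(X)+E[:3,3]
    return np.array([c[0]/c[2]*p['fx']+p['cx'],c[1]/c[2]*p['fy']+p['cy']])
E
python3 - <<'E'
from h import *
for n in ('top','scene'):
    p=shot(n,n+'1.png')
    for t in ('square_bar','jig','rest','round_rod','flat_strip'):
        for d in ctrl.look_for(p,t)[:4]:
            w=toworld(p,d['position']); print(n,t,round(d['p'],2),w.round(3),px(p,w).round())
E
```

```text
top square_bar 0.85 [ 0.478 -0.192  0.034] [440. 230.]
top jig 0.84 [0.31  0.235 0.038] [254. 308.]
top jig 0.77 [0.532 0.17  0.007] [283. 210.]
top jig 0.6 [0.728 0.404 0.035] [179. 125.]
top rest 0.63 [ 0.521 -0.193  0.014] [438. 212.]
top round_rod 0.73 [ 0.6   -0.195  0.038] [440. 177.]
top flat_strip 0.82 [ 0.539 -0.201  0.026] [442. 204.]
top flat_strip 0.6 [0.527 0.171 0.006] [282. 212.]
scene jig 0.69 [0.333 0.252 0.047] [399. 184.]
scene jig 0.63 [0.705 0.025 0.02 ] [260. 235.]
scene jig 0.61 [0.549 0.18  0.034] [337. 223.]
scene rest 0.7 [ 0.55  -0.192  0.017] [241. 166.]
scene round_rod 0.59 [ 0.599 -0.191  0.037] [230. 172.]
scene flat_strip 0.68 [ 0.542 -0.198  0.031] [241. 161.]
```

View pics/top1.png

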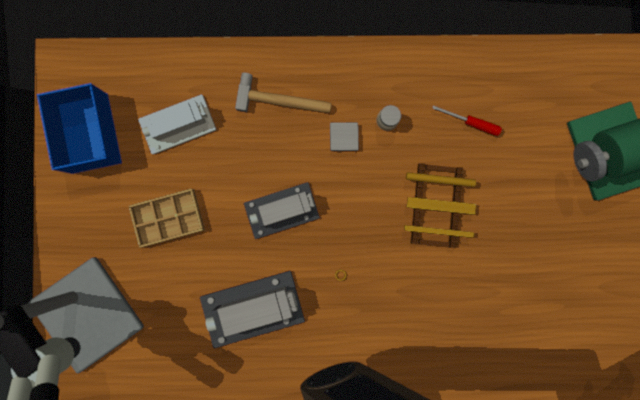

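View pics/scene1.png

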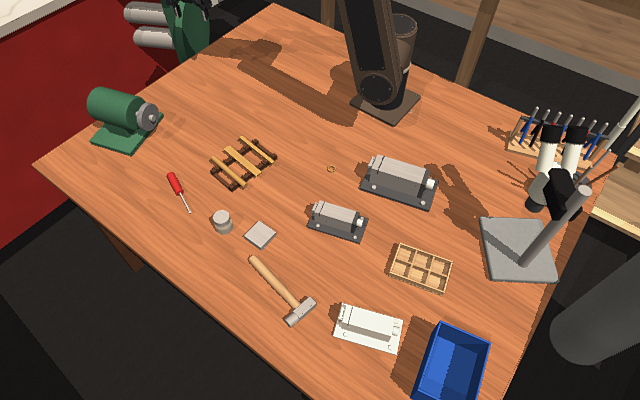

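Top view: the candidates for the jig are the small dark one (282,211), the larger dark one (252,308), and the white one (178,125). By the description it is the small dark one. The candidates for the bar are the thin one (440,231), the wide strip (441,205) and the round rod (441,180), so the thin one. I'll check both close up.

Run:
```python
import cv2,numpy as np
t=cv2.imread('pics/top1.png');s=cv2.imread('pics/scene1.png')
f=lambda im,x,y,w,h:cv2.resize(im[y:y+h,x:x+w],(400,300),interpolation=cv2.INTER_CUBIC)
cv2.imwrite('pics/crop1.png',np.vstack([np.hstack([f(t,232,173,100,75),f(t,395,155,100,75)*1]),np.hstack([f(s,290,185,92,69),f(s,196,128,100,75)])]))
```

```text
(no output)
```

View pics/crop1.png

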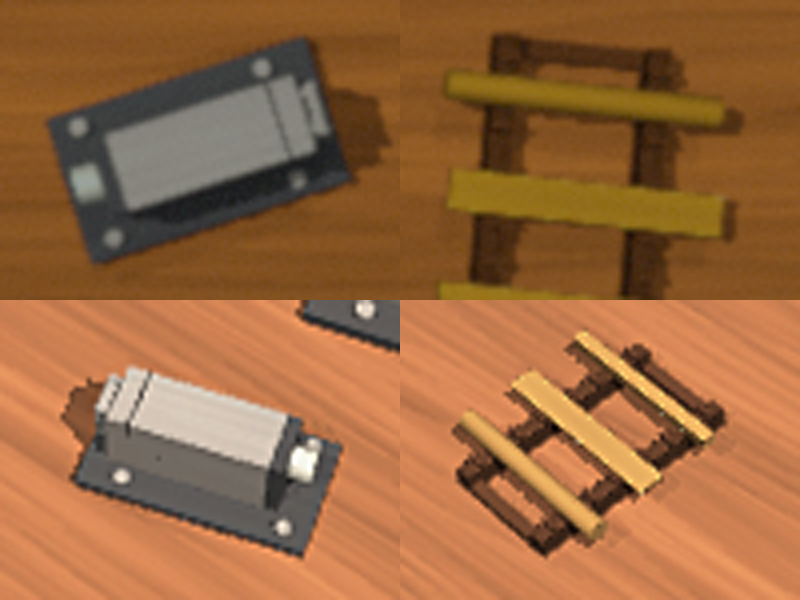

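Crop: the small dark jig's lips and mouth are at its right end (top view about (312,200)), with the bolt at its back on the left. The thin square bar is at (440,231), and the strip and the rod are clearly different. Next I'll measure.

Run:
```python
from h import *
p=shot('top'); im=p['color']
hsv=cv2.cvtColor(im,cv2.COLOR_RGB2HSV)
for (u,v) in [(440,231),(441,205),(345,137),(280,210),(262,200)]: print((u,v),hsv[v,u])
roi=np.zeros(im.shape[:2],np.uint8); roi[218:245,398:482]=1
m=((hsv[...,0]>=20)&(hsv[...,0]<35)&(hsv[...,1]>150)&(hsv[...,2]>90)).astype(np.uint8)*roi
pts=cv2.findNonZero(m); r=cv2.minAreaRect(pts); b=cv2.boxPoints(r); print(len(pts),r)
c=np.array([atz(p,*q,.032) for q in b]); print('bar',c.round(4),c.mean(0).round(4))
vx,vy,x0,y0=cv2.fitLine(pts,cv2.DIST_L2,0,.01,.01).ravel()
a,b2=atz(p,x0-30*vx,y0-30*vy,.032),atz(p,x0+30*vx,y0+30*vy,.032); d=b2-a; print('bar ang',np.degrees(np.arctan2(d[1],d[0])), atz(p,x0,y0,.032))
pl=np.array([(50,122),(307,38),(350,178),(95,264)])/4.+[232,173]
c=np.array([atz(p,*q,.01) for q in pl]); print('plate',c.round(4),np.linalg.norm(c-np.roll(c,-1,0),axis=1).round(3))
f=(c[1]+c[2])/2;k=(c[0]+c[3])/2;d=(k-f)/np.linalg.norm(k-f); print('plate ang',np.degrees(np.arctan2(d[1],d[0])),'mouth',(f+k)/2-d*(.065))
bl=np.array([(105,135),(295,75),(315,150),(125,210)])/4.+[232,173]
c=np.array([atz(p,*q,.0588) for q in bl]); print('block',c.round(4),np.linalg.norm(c-np.roll(c,-1,0),axis=1).round(3))
f=(c[1]+c[2])/2;k=(c[0]+c[3])/2;d=(k-f)/np.linalg.norm(k-f); print('ang',np.degrees(np.arctan2(d[1],d[0])),'front',f)
print(ctrl.get_state()['eef_pos'],ctrl.get_state()['tcp_rot'])
```

```text
(440, 231) [ 21 211 151]
(441, 205) [ 22 226 142]
(345, 137) [ 25  21 131]
(280, 210) [ 24  19 137]
(262, 200) [120   4  61]
334 ((438.961669921875, 230.8643798828125), (68.56853485107422, 5.4959516525268555), 6.009006023406982)
bar [[ 0.48   -0.1112  0.032 ]
 [ 0.4926 -0.1128  0.032 ]
 [ 0.4735 -0.2705  0.032 ]
 [ 0.4609 -0.2688  0.032 ]] [ 0.4768 -0.1908  0.032 ]
bar ang -96.8499906278086 [ 0.47662725 -0.18947774  0.032     ]
plate [[0.5475 0.2585 0.01  ]
 [0.5945 0.1077 0.01  ]
 [0.5121 0.0838 0.01  ]
 [0.4644 0.2331 0.01  ]] [0.158 0.086 0.157 0.087]
plate ang 107.52356715132319 mouth [0.5491791  0.10879548 0.01      ]
block [[0.5379 0.2215 0.0588]
 [0.57   0.1148 0.0588]
 [0.5277 0.1042 0.0588]
 [0.4958 0.2108 0.0588]] [0.111 0.044 0.111 0.043]
ang 106.68415089512114 front [0.54882964 0.10946391 0.0588    ]
[ 0.29957359 -0.6048553   0.25334765] [9.73686404e-01 2.27892049e-01 6.94906861e-06 5.25612314e-06]
```

```bash
cat >> h.py <<'E'
def plan(xyz,yaw):
    s=ctrl.get_state(); A=R.from_quat(s['tcp_rot']).as_matrix(); c,n=np.cos(np.radians(yaw)),np.sin(np.radians(yaw))
    T=np.array([[c,n,0],[n,-c,0],[0,0,-1.]])
    print('turn',np.degrees(R.from_matrix(A.T@T).as_rotvec()).round(2),'shift mm',(A.T@(np.array(xyz)-s['eef_pos'])*1000).round(1),'t',s['time'])
E
python3 - <<'E'
from h import *
plan([.4745,-.210,.16],83.2)
E
```

```text
turn [  0.    -0.   -56.85] shift mm [ 332.  -276.2   93.3] t 0.65
```

The manual's scale: shifts go in shares of 1000 mm and turns go in shares of 360 degrees. Converting my numbers, 332 mm is 0.332, -276.2 mm is -0.2762, -56.8 degrees is -0.1578.

Call:
send_rows(rows="0 0 -0.1578 0.332 -0.2762 0.0933 -0.2;0 0 -0.1578 0.332 -0.2762 0.0933 -0.2;0 0 -0.1578 0.332 -0.2762 0.0933 -0.2;0 0 -0.1578 0.332 -0.2762 0.0933 -0.2;0 0 -0.1578 0.332 -0.2762 0.0933 -0.2;0 0 -0.1578 0.332 -0.2762 0.0933 -0.2;0 0 -0.1578 0.332 -0.2762 0.0933 -0.2;0 0 -0.1578 0.332 -0.2762 0.0933 -0.2", grip_force=50)

```text
time: 1.65
eef_pos: [0.4748, -0.2062, 0.1589]
tcp_rot: [0.746, 0.666, -0.0, -0.001]
contact_force: [-0.4, -0.5, 0.9]
opening: 0.403
finger_force: 0.0
```

Call:
send_rows(rows="0 0 0 0 0 0 -0.2;0 0 0 0 0 0 -0.2")

```text
time: 1.9
eef_pos: [0.4746, -0.2115, 0.1607]
tcp_rot: [0.749, 0.663, 0.0, 0.001]
contact_force: [0.4, 0.2, 0.2]
opening: 0.399
finger_force: 0.0
```

Run:
```python
from h import *
p=shot('wrist','w1.png'); s=ctrl.get_state(); print(s['eef_pos'],s['opening'],s['contact_force'])
for d in ctrl.look_for(p,'square_bar'): print(d['p'],toworld(p,d['position']))
```

```text
[ 0.4744576  -0.21160359  0.16066614] 0.40369363678220604 [-0.60609485  0.0601225   0.22078141]
0.95 [ 0.478055   -0.18256825  0.03073725]
```

View pics/w1.png

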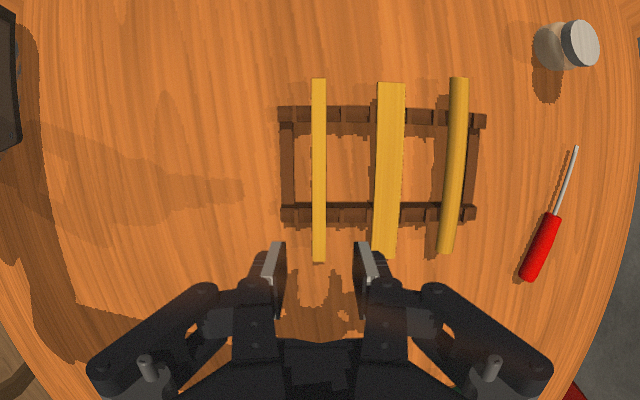

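Wrist view: the square bar runs from (319,78) to (319,262), straight between the fingers, with the rails at rows 115 and 213. I'll fit it precisely.

Run:
```python
from h import *
p=shot('wrist'); hsv=cv2.cvtColor(p['color'],cv2.COLOR_RGB2HSV); print(hsv[170,319],hsv[170,335])
m=np.zeros((400,640),np.uint8); roi=(slice(70,272),slice(300,340))
m[roi]=((abs(hsv[...,0].astype(int)-int(hsv[170,319,0]))<=3)&(hsv[...,1]>150)&(hsv[...,2]>120))[roi]
rows=[r for r in range(70,272) if 6<m[r].sum()<20]; print(rows[0],rows[-1])
P=[]
for r in rows[4:-4]:
    c=np.where(m[r])[0]; P.append(atz(p,c.mean(),r,.032,True))
P=np.array(P); vx,vy,x0,y0=cv2.fitLine(P[:,:2].astype(np.float32),cv2.DIST_HUBER,0,.001,.001).ravel()
a=np.degrees(np.arctan2(vy,vx)); print('ang',a,'line',x0,y0)
e=[atz(p,319,rows[0]-.5,.032,True),atz(p,319,rows[-1]+.5,.032,True)]; print(e, np.linalg.norm(e[0]-e[1]),(e[0]+e[1])/2)
for r in (115,213): print('rail',atz(p,335,r,.02,True))
s=ctrl.get_state(); A=R.from_quat(s['tcp_rot']).as_matrix(); print('tool x ang',np.degrees(np.arctan2(A[1,0],A[0,0])),s['eef_pos'],s['time'])
```

```text
[ 19 192 228] [ 13 182 202]
78 261
ang 83.00291 line 0.4780568 -0.18142743
[array([ 0.48679803, -0.11330486,  0.032     ]), array([ 0.46738728, -0.27202078,  0.032     ])] 0.15989847078255826 [ 0.47709266 -0.19266282  0.032     ]
rail [ 0.49636868 -0.14526093  0.02      ]
rail [ 0.48684258 -0.231297    0.02      ]
tool x ang 83.02032751372155 [ 0.47433124 -0.21142554  0.16046209] 2.05
```

Run:
```python
from h import *
plan([.4750,-.2076,.029],83.0)
```

```text
turn [0.04 0.03 0.02] shift mm [3.900e+00 1.000e-01 1.315e+02] t 2.05
```

To row units: 131.5 mm is 0.1315, 3.9 mm is 0.0039.

Call:
send_rows(rows="0 0 0 0.0039 0.0001 0.04 -0.2;0 0 0 0.0039 0.0001 0.08 -0.2;0 0 0 0.0039 0.0001 0.105 -0.2;0 0 0 0.0039 0.0001 0.12 -0.2;0 0 0 0.0039 0.0001 0.1315 -0.2;0 0 0 0.0039 0.0001 0.1315 -0.2;0 0 0 0.0039 0.0001 0.1315 -0.2")

```text
time: 2.92
eef_pos: [0.4756, -0.2066, 0.0294]
tcp_rot: [0.748, 0.664, 0.0, 0.001]
contact_force: [0.0, 0.5, -0.4]
opening: 0.403
finger_force: 0.0
```

Call:
send_rows(rows="0 0 0 0 0 0 -1;0 0 0 0 0 0 -1;0 0 0 0 0 0 -1;0 0 0 0 0 0 -1;0 0 0 0 0 0 -1;0 0 0 0 0 0 -1", grip_force=60)

```text
time: 3.68
eef_pos: [0.4756, -0.2065, 0.0294]
tcp_rot: [0.748, 0.664, 0.0, 0.001]
contact_force: [-0.5, 1.0, 6.1]
opening: 0.127
finger_force: 59.8
```

To row units: -90 mm is -0.09, -85 mm is -0.085.

Call:
send_rows(rows="0 0 0 0 0 -0.005 -1;0 0 0 0 0 -0.015 -1;0 0 0 0 0 -0.035 -1;0 0 0 0 0 -0.06 -1;0 0 0 0 0 -0.085 -1;0 0 0 0 0 -0.09 -1;0 0 0 0 0 -0.09 -1")

```text
time: 4.55
eef_pos: [0.4748, -0.206, 0.1183]
tcp_rot: [0.748, 0.664, -0.0, -0.0]
contact_force: [0.4, -0.1, -1.6]
opening: 0.123
finger_force: 58.9
```

Run:
```python
from h import *
p=shot('wrist','w2.png')
s=ctrl.get_state(); print(s['contact_force'],s['opening'],s['finger_force'],s['eef_pos'])
d=np.array([np.cos(np.radians(107)),np.sin(np.radians(107))]); m=np.array([.549,.109])
g=m-d*(.095+.045); print(g); plan([*g,.100],107)
```

```text
[-0.33286502  0.08972111 -1.67118988] 0.12326074494081678 58.89310956001282 [ 0.47443958 -0.20575396  0.11759494]
[ 0.58993204 -0.02488267]
turn [ -0.08  -0.06 -23.86] shift mm [193.4  93.1  17.6] t 4.6
```

View pics/w2.png

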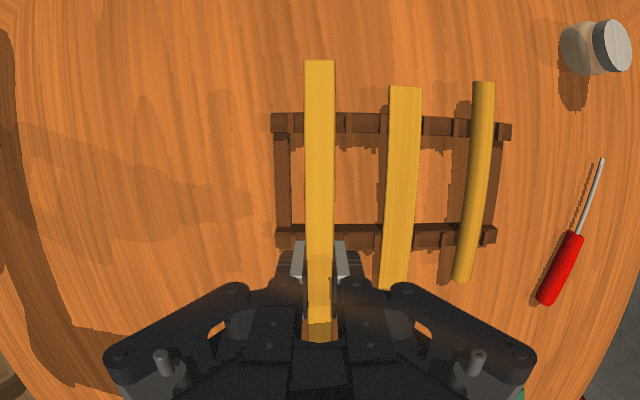

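The bar is held squarely, running from (319,60) to (319,340). Now I'll go to a place in front of the mouth.

To row units: 193 mm is 0.193, 173 mm is 0.173, -23.8 degrees is -0.0661.

Call:
send_rows(rows="0 0 -0.0111 0.03 0.015 0 -1;0 0 -0.0222 0.065 0.03 0 -1;0 0 -0.0333 0.1 0.048 0 -1;0 0 -0.0472 0.14 0.066 0 -1;0 0 -0.0583 0.173 0.083 0 -1;0 0 -0.0661 0.193 0.093 0 -1;0 0 -0.0661 0.193 0.093 0 -1;0 0 -0.0661 0.193 0.093 0 -1")

```text
time: 5.6
eef_pos: [0.5897, -0.0263, 0.1178]
tcp_rot: [0.596, 0.803, -0.001, -0.001]
contact_force: [-0.3, -0.9, -2.1]
opening: 0.124
finger_force: 58.9
```

Run:
```python
from h import *
p=shot('wrist','w3.png')
cv2.imwrite('pics/w3c.png',cv2.resize(p['color'][0:200,200:440,::-1],(720,600),interpolation=cv2.INTER_CUBIC))
s=ctrl.get_state(); print(s['contact_force'],s['opening'],s['eef_pos'])
for d in ctrl.look_for(p,'jig_mouth')+ctrl.look_for(p,'jig'): print(d['p'],toworld(p,d['position']))
```

```text
[-0.20731746 -0.35406752 -1.55604772] 0.12821653818653406 [ 0.5897361  -0.02649854  0.11797726]
0.56 [0.55153227 0.10198971 0.00892391]
0.76 [0.54973197 0.10275988 0.01031882]
```

View pics/w3c.png

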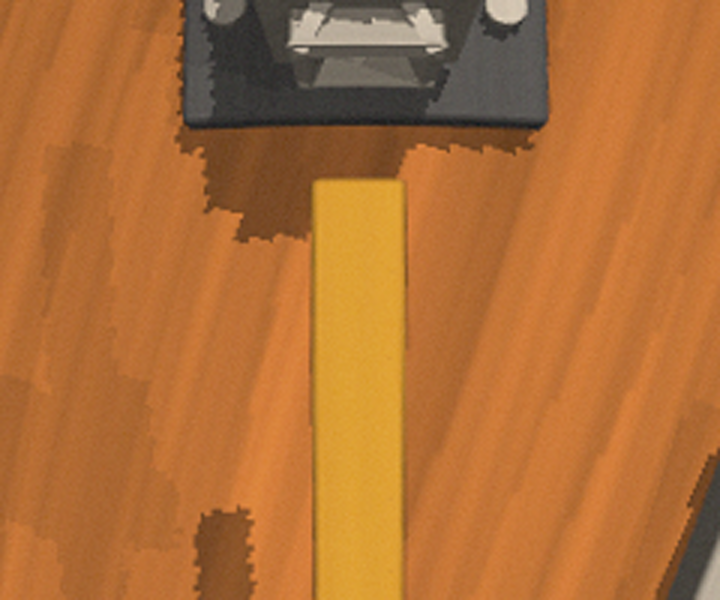

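Run:
```python
from h import *
p=shot('wrist'); 
f=lambda x,y,z: atz(p,200+x/3,y/3,z,True)
a,b=f(185,126,.010),f(548,127,.010); d=b-a; print('plate',a,b,np.linalg.norm(d),'axis ang',np.degrees(np.arctan2(d[1],d[0]))+90,'mid',(a+b)/2)
n=np.array([-d[1],d[0],0])/np.linalg.norm(d); print('mouth',(a+b)/2+n*.015)
a,b=f(289,48,.052),f(446,48,.052);print('lip',a,b,np.linalg.norm(a-b),(a+b)/2)
s=ctrl.get_state();z=s['eef_pos'][2]-.003+.006
t=f(359,181,z);u=f(358,590,z);d=t-u;print('bar tip',t,'ang',np.degrees(np.arctan2(d[1],d[0])),'tcp-tip',np.linalg.norm((t-s['eef_pos'])[:2]),s['eef_pos'])
A=R.from_quat(s['tcp_rot']).as_matrix(); print(A.T@(t-s['eef_pos']),np.degrees(np.arctan2(A[1,0],A[0,0])))
```

```text
plate [0.51366124 0.08117551 0.01      ] [0.59879338 0.10702733 0.01      ] 0.08897077192903892 axis ang 106.89180813104929 mid [0.55622731 0.09410142 0.01      ]
mouth [0.55186883 0.10845425 0.01      ]
lip [0.53909702 0.09585382 0.052     ] [0.56902668 0.10507083 0.052     ] 0.03131673878506569 [0.55406185 0.10046232 0.052     ]
bar tip [0.56375493 0.06241071 0.12147933] ang 106.744922627635 tcp-tip 0.09278138883956642 [ 0.59005401 -0.02656538  0.11847933]
[ 0.09277906  0.00063482 -0.00300479] 106.85892078121704
```

Run:
```python
from h import *
plan([.5858,-.0054,.043],106.9)
```

```text
turn [-0.02  0.   -0.04] shift mm [21.5  2.1 75.5] t 5.8
```

To row units: 75.5 mm is 0.0755, 21.5 mm is 0.0215.

Call:
send_rows(rows="0 0 0 0.005 0.0021 0.015 -1;0 0 0 0.015 0.0021 0.035 -1;0 0 0 0.0215 0.0021 0.055 -1;0 0 0 0.0215 0.0021 0.07 -1;0 0 0 0.0215 0.0021 0.0755 -1;0 0 0 0.0215 0.0021 0.0755 -1;0 0 0 0.0215 0.0021 0.0755 -1")

```text
time: 6.68
eef_pos: [0.587, -0.0048, 0.0439]
tcp_rot: [0.595, 0.803, 0.0, 0.001]
contact_force: [0.0, -0.6, -1.4]
opening: 0.124
finger_force: 58.9
```

Run:
```python
from h import *
p=shot('wrist','w4.png'); q=shot('scene')
s=ctrl.get_state(); print(s['contact_force'],s['eef_pos'],s['time'])
cam=-np.array(p['extrinsics'])[:3,:3].T@np.array(p['extrinsics'])[:3,3];print('cam',cam)
w=cv2.resize(p['color'][0:150,220:420,::-1],(800,600),interpolation=cv2.INTER_CUBIC)
cv2.imwrite('pics/w4c.png',w)
cv2.imwrite('pics/s4.png',cv2.resize(q['color'][180:260,270:390,::-1],(780,520),interpolation=cv2.INTER_CUBIC))
```

```text
[-0.03149407  0.25032742 -1.18858165] [ 0.58692438 -0.0047262   0.04395733] 6.775
cam [0.56559479 0.06687016 0.16507252]
```

View pics/w4c.png

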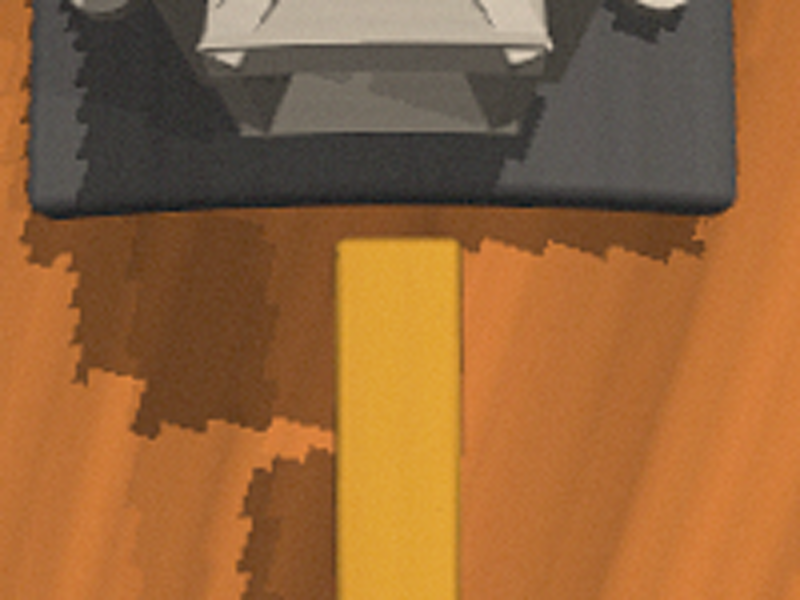

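View pics/s4.png

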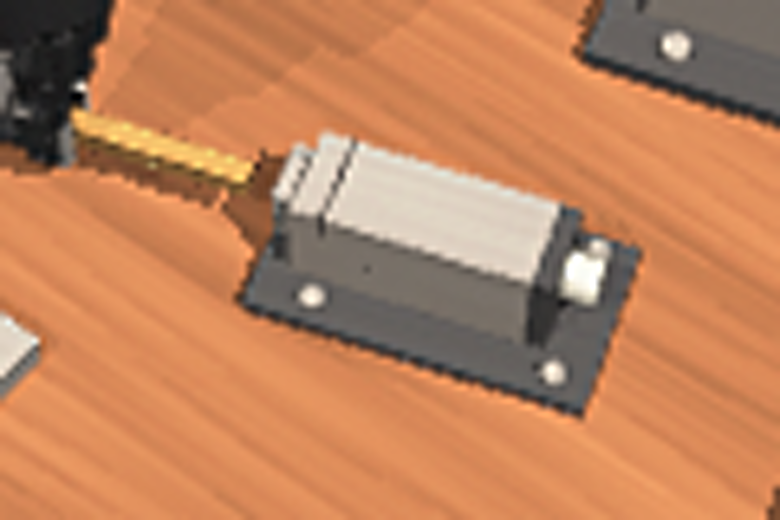

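Wrist crop: the upper lip's edge spans (200..550,45), the lower lip's (240..522,132), the plate (33..737,205), and the bar tip (337..460,240). So the bar sits slightly to the right of the guide's axis. Computing by how much.

Run:
```python
from h import *
p=shot('wrist'); s=ctrl.get_state(); A=R.from_quat(s['tcp_rot']).as_matrix(); o=s['eef_pos']
f=lambda x,y,z: atz(p,220+x/4,y/4,z,True)
T=lambda w:(A.T@(w-o)*1000).round(1)
for n,x1,x2,y,z in [('lipU',200,550,46,.0520),('lipL',240,522,133,.028),('plate',33,737,212,.010),('bar',337,460,240,o[2]+.003),('barback',337,460,580,o[2]+.003)]:
    a,b=f(x1,y,z),f(x2,y,z); d=b-a; print(n,T((a+b)/2),'w',np.linalg.norm(d).round(4),'ang',(np.degrees(np.arctan2(d[1],d[0]))+90).round(2))
print('tool ang',np.degrees(np.arctan2(A[1,0],A[0,0])),'pt',(A@[0,0,1]),s['time'],s['contact_force'])
```

```text
lipU [111.3  -1.3  -8.2] w 0.0318 ang 106.56
lipL [108.4  -1.1  15.8] w 0.0307 ang 106.71
plate [104.1  -0.9  33.8] w 0.0886 ang 106.79
bar [92.9  0.8 -3.1] w 0.0115 ang 106.99
barback [60.2  0.9 -3. ] w 0.0118 ang 106.95
tool ang 106.9377090524518 pt [ 1.54104232e-03 -2.77126333e-04 -9.99998774e-01] 6.825 [ 0.16300026  0.69487471 -1.97581045]
```

To row units: 18 mm is 0.018, -1.9 mm is -0.0019, 0.1 degrees is 0.0003.

Call:
send_rows(rows="0 0 0.0003 0 -0.0019 0.0006 -1;0 0 0.0003 0 -0.0019 0.0006 -1;0 0 0.0003 0.004 -0.0019 0.0006 -1;0 0 0.0003 0.008 -0.0019 0.0006 -1;0 0 0.0003 0.012 -0.0019 0.0006 -1;0 0 0.0003 0.015 -0.0019 0.0006 -1;0 0 0.0003 0.018 -0.0019 0.0006 -1;0 0 0.0003 0.018 -0.0019 0.0006 -1")

```text
time: 7.82
eef_pos: [0.579, 0.0124, 0.0424]
tcp_rot: [0.596, 0.803, -0.0, -0.0]
contact_force: [-1.0, 0.1, -1.9]
opening: 0.125
finger_force: 58.9
```

Run:
```python
from h import *
p=shot('wrist'); s=ctrl.get_state(); print(s['contact_force'],s['wrist_torque'],s['eef_pos'],s['time'])
cv2.imwrite('pics/w5c.png',cv2.resize(p['color'][0:100,250:390,::-1],(700,500),interpolation=cv2.INTER_CUBIC))
```

```text
[ 0.21888128 -0.42911185 -1.21162545] [-0.04167312  0.00439335 -0.06414792] [0.57910866 0.01229875 0.0424423 ] 7.875
```

View pics/w5c.png

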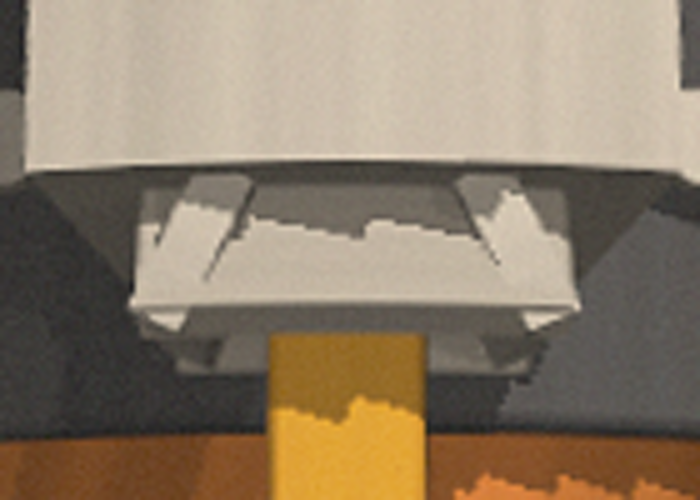

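The tip is inside the lips: bar middle at column 349, lip middle at 355, so it is about 0.3 mm off. Entering now.

To row units: 12 mm is 0.012, 11 mm is 0.011.

Call:
send_rows(rows="0 0 0 0.002 0.0003 0 -1;0 0 0 0.004 0.0003 0 -1;0 0 0 0.006 0.0003 0 -1;0 0 0 0.008 0.0003 0 -1;0 0 0 0.0095 0.0003 0 -1;0 0 0 0.011 0.0003 0 -1;0 0 0 0.012 0.0003 0 -1;0 0 0 0.012 0.0003 0 -1")

```text
time: 8.88
eef_pos: [0.576, 0.0239, 0.0425]
tcp_rot: [0.596, 0.803, 0.0, -0.0]
contact_force: [0.3, 0.6, -0.9]
opening: 0.126
finger_force: 59.0
```

```bash
cat > st.py <<'E'
from h import *
s=ctrl.get_state(); A=R.from_quat(s['tcp_rot']).as_matrix()
print('F tool',(A.T@s['contact_force']).round(2),'M tool',(A.T@s['wrist_torque']).round(2),s['eef_pos'].round(4),'ang',np.degrees(np.arctan2(A[1,0],A[0,0])).round(2),'t',s['time'])
E
python3 st.py
```

```text
F tool [0.47 0.42 0.95] M tool [-0.04  0.06 -0.06] [0.576  0.0239 0.0425] ang 106.83 t 8.875
```

To row units: 10 mm is 0.01, 8 mm is 0.008.

Call:
send_rows(rows="0 0 0 0.002 0 0 -1;0 0 0 0.004 0 0 -1;0 0 0 0.006 0 0 -1;0 0 0 0.008 0 0 -1;0 0 0 0.01 0 0 -1;0 0 0 0.01 0 0 -1")

```text
time: 9.62
eef_pos: [0.5729, 0.0337, 0.0424]
tcp_rot: [0.596, 0.803, 0.0, -0.0]
contact_force: [-0.2, -0.3, -1.1]
opening: 0.127
finger_force: 59.0
```

```bash
python3 st.py
```

```text
F tool [-0.18 -0.28  1.1 ] M tool [-0.05  0.13  0.06] [0.5729 0.0337 0.0424] ang 106.84 t 9.625
```

To row units: 12 mm is 0.012, 10 mm is 0.01.

Call:
send_rows(rows="0 0 0 0.002 0 0 -1;0 0 0 0.004 0 0 -1;0 0 0 0.006 0 0 -1;0 0 0 0.008 0 0 -1;0 0 0 0.01 0 0 -1;0 0 0 0.012 0 0 -1")

```text
time: 10.38
eef_pos: [0.5696, 0.0449, 0.0425]
tcp_rot: [0.596, 0.803, 0.0, 0.0]
contact_force: [1.0, -0.5, 0.3]
opening: 0.125
finger_force: 59.0
```

```bash
python3 st.py
```

```text
F tool [-0.73  0.78 -0.27] M tool [ 0.04 -0.01  0.04] [0.5696 0.0449 0.0425] ang 106.85 t 10.375
```

To row units: 3 mm is 0.003, 2 mm is 0.002.

Call:
send_rows(rows="0 0 0 0.001 0 0 -1;0 0 0 0.002 0 0 -1;0 0 0 0.003 0 0 -1;0 0 0 0.003 0 0 -1")

```text
time: 10.88
eef_pos: [0.5687, 0.0478, 0.0425]
tcp_rot: [0.596, 0.803, 0.0, -0.0]
contact_force: [-0.0, -0.4, -0.2]
opening: 0.127
finger_force: 59.0
```

```bash
python3 st.py
```

```text
F tool [-0.32 -0.14  0.21] M tool [ 0.03 -0.04 -0.01] [0.5687 0.0478 0.0425] ang 106.84 t 10.875
```

Call:
send_rows(rows="0 0 0 0.001 0 0 -1;0 0 0 0.002 0 0 -1;0 0 0 0.003 0 0 -1;0 0 0 0.003 0 0 -1")

```text
time: 11.38
eef_pos: [0.5678, 0.0507, 0.0424]
tcp_rot: [0.596, 0.803, 0.0, -0.0]
contact_force: [-0.2, 0.5, -0.6]
opening: 0.124
finger_force: 59.0
```

To row units: 3 mm is 0.003, 2 mm is 0.002.

Call:
send_rows(rows="0 0 0 0.001 0 0 -1;0 0 0 0.002 0 0 -1;0 0 0 0.003 0 0 -1;0 0 0 0.003 0 0 -1")

```text
time: 11.88
eef_pos: [0.5669, 0.0536, 0.0424]
tcp_rot: [0.596, 0.803, 0.0, -0.0]
contact_force: [0.6, -0.7, 0.6]
opening: 0.124
finger_force: 59.0
```

To row units: 3 mm is 0.003, 2 mm is 0.002.

Call:
send_rows(rows="0 0 0 0.001 0 0 -1;0 0 0 0.002 0 0 -1;0 0 0 0.003 0 0 -1;0 0 0 0.003 0 0 -1")

```text
time: 12.38
eef_pos: [0.566, 0.0565, 0.0424]
tcp_rot: [0.596, 0.803, 0.0, -0.0]
contact_force: [-0.2, -0.6, -0.6]
opening: 0.128
finger_force: 59.1
```

To row units: 3 mm is 0.003, 2 mm is 0.002.

Call:
send_rows(rows="0 0 0 0.001 0 0 -1;0 0 0 0.002 0 0 -1;0 0 0 0.003 0 0 -1;0 0 0 0.003 0 0 -1")

```text
time: 12.88
eef_pos: [0.5652, 0.0593, 0.0424]
tcp_rot: [0.596, 0.803, 0.0, -0.0]
contact_force: [1.4, 0.2, -0.6]
opening: 0.13
finger_force: 59.1
```

To row units: 3 mm is 0.003, 2 mm is 0.002.

Call:
send_rows(rows="0 0 0 0.001 0 0 -1;0 0 0 0.002 0 0 -1;0 0 0 0.003 0 0 -1;0 0 0 0.003 0 0 -1")

```text
time: 13.38
eef_pos: [0.5643, 0.0622, 0.0424]
tcp_rot: [0.596, 0.803, 0.0, -0.0]
contact_force: [0.0, -1.2, -0.5]
opening: 0.128
finger_force: 59.1
```

To row units: 3 mm is 0.003, 2 mm is 0.002.

Call:
send_rows(rows="0 0 0 0.001 0 0 -1;0 0 0 0.002 0 0 -1;0 0 0 0.003 0 0 -1;0 0 0 0.003 0 0 -1")

```text
time: 13.88
eef_pos: [0.5635, 0.0651, 0.0424]
tcp_rot: [0.596, 0.803, 0.0, -0.0]
contact_force: [0.4, -0.7, -0.6]
opening: 0.129
finger_force: 59.1
```

To row units: 3 mm is 0.003, 2 mm is 0.002.

Call:
send_rows(rows="0 0 0 0.001 0 0 -1;0 0 0 0.002 0 0 -1;0 0 0 0.003 0 0 -1;0 0 0 0.003 0 0 -1")

```text
time: 14.38
eef_pos: [0.5626, 0.0679, 0.0425]
tcp_rot: [0.596, 0.803, 0.0, -0.0]
contact_force: [-0.1, -1.5, 0.8]
opening: 0.129
finger_force: 59.1
```

To row units: 3 mm is 0.003, 2 mm is 0.002.

Call:
send_rows(rows="0 0 0 0.001 0 0 -1;0 0 0 0.002 0 0 -1;0 0 0 0.003 0 0 -1;0 0 0 0.003 0 0 -1")

```text
time: 14.88
eef_pos: [0.5619, 0.0705, 0.0425]
tcp_rot: [0.596, 0.803, -0.0, 0.0]
contact_force: [1.3, -2.9, 0.3]
opening: 0.125
finger_force: 59.2
```

To row units: 0.8 mm is 0.0008, 0.4 mm is 0.0004.

Call:
send_rows(rows="0 0 0 0.0004 0 0 -1;0 0 0 0.0008 0 0 -1;0 0 0 0.0008 0 0 -1")

```text
time: 15.25
eef_pos: [0.5618, 0.0709, 0.0425]
tcp_rot: [0.596, 0.803, -0.0, 0.0]
contact_force: [1.1, -4.9, -0.3]
opening: 0.128
finger_force: 59.2
```

```bash
cat > av.py <<'E'
from h import *
F=[]
for i in range(4):
    ctrl.read_camera('top'); s=ctrl.get_state(); A=R.from_quat(s['tcp_rot']).as_matrix(); F.append(A.T@s['contact_force'])
print('F tool',np.mean(F,0).round(2),np.std(F,0).round(2),s['eef_pos'].round(4),s['time'])
E
python3 av.py
```

```text
F tool [-5.13  0.02 -0.45] [0.7  0.34 0.75] [0.5618 0.071  0.0425] 15.45
```

To row units: 1.5 mm is 0.0015, 1 mm is 0.001.

Call:
send_rows(rows="0 0 0 0.0005 0 0 -1;0 0 0 0.001 0 0 -1;0 0 0 0.0015 0 0 -1;0 0 0 0.0015 0 0 -1")

```text
time: 15.95
eef_pos: [0.5616, 0.0717, 0.0426]
tcp_rot: [0.596, 0.803, -0.001, 0.001]
contact_force: [1.7, -7.5, -1.1]
opening: 0.125
finger_force: 59.1
```

```bash
python3 av.py
```

```text
F tool [-7.16 -0.52  0.1 ] [0.61 0.38 0.32] [0.5616 0.0716 0.0425] 16.15
```

To row units: 0.8 mm is 0.0008, 0.4 mm is 0.0004.

Call:
send_rows(rows="0 0 0 0.0004 0 0 -1;0 0 0 0.0008 0 0 -1;0 0 0 0.0008 0 0 -1;0 0 0 0.0008 0 0 -1;0 0 0 0.0008 0 0 -1;0 0 0 0.0008 0 0 -1;0 0 0 0.0008 0 0 -1;0 0 0 0.0008 0 0 -1")

```text
time: 17.15
eef_pos: [0.5616, 0.0719, 0.0426]
tcp_rot: [0.595, 0.803, -0.001, 0.002]
contact_force: [1.8, -9.0, -0.5]
opening: 0.126
finger_force: 59.1
```

```bash
python3 av.py
```

```text
F tool [-9.3  -0.24  0.47] [0.29 0.7  0.25] [0.5616 0.0719 0.0426] 17.35
```

To row units: -1.2 mm is -0.0012, -0.6 mm is -0.0006.

Call:
send_rows(rows="0 0 0 -0.0006 0 0 -1;0 0 0 -0.0012 0 0 -1;0 0 0 -0.0012 0 0 -1")

```text
time: 17.73
eef_pos: [0.5617, 0.0714, 0.0425]
tcp_rot: [0.596, 0.803, -0.0, 0.001]
contact_force: [3.0, -7.0, -0.5]
opening: 0.127
finger_force: 59.1
```

Call:
send_rows(rows="0 0 0 0 0 0 -0.2;0 0 0 0 0 0 -0.2;0 0 0 0 0 0 -0.2;0 0 0 0 0 0 -0.2;0 0 0 0 0 0 -0.2;0 0 0 0 0 0 -0.2")

```text
time: 18.48
eef_pos: [0.5612, 0.0725, 0.0424]
tcp_rot: [0.596, 0.803, 0.0, -0.0]
contact_force: [0.3, 0.5, 1.2]
opening: 0.399
finger_force: 0.0
```

```bash
python3 st.py
```

```text
F tool [ 0.38  0.46 -1.23] M tool [ 0.04  0.02 -0.05] [0.5612 0.0725 0.0424] ang 106.85 t 18.475
```

To row units: -120 mm is -0.12, -100 mm is -0.1.

Call:
send_rows(rows="0 0 0 0 0 -0.005 -0.2;0 0 0 0 0 -0.015 -0.2;0 0 0 0 0 -0.035 -0.2;0 0 0 0 0 -0.065 -0.2;0 0 0 0 0 -0.1 -0.2;0 0 0 -0.04 0 -0.12 -0.2;0 0 0 -0.07 0 -0.12 -0.2;0 0 0 -0.07 0 -0.12 -0.2")

```text
time: 19.48
eef_pos: [0.5825, 0.0038, 0.1647]
tcp_rot: [0.597, 0.802, 0.001, 0.001]
contact_force: [0.5, 0.4, -0.7]
opening: 0.399
finger_force: 0.0
```

Run:
```python
from h import *
p=shot('wrist'); s=ctrl.get_state(); print(s['contact_force'],s['eef_pos'],s['time'])
cv2.imwrite('pics/w6.png',cv2.resize(p['color'][0:260,160:480,::-1],(738,600)))
```

```text
[-0.41537433  0.25354248 -0.16768325] [0.58181619 0.00493654 0.1638367 ] 19.525
```

View pics/w6.png

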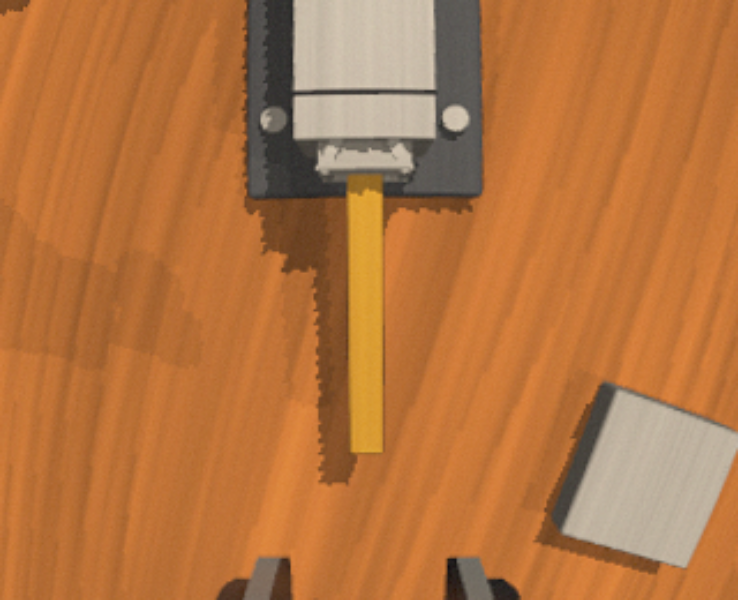

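The bar lies in the guide, with its back end at about (367,452) in the crop. I'll check that end's position against where I let go.

Run:
```python
from h import *
p=shot('wrist'); d=np.array([np.cos(np.radians(106.85)),np.sin(np.radians(106.85))])
e=atz(p,160+366.5*320/738,453*260/600,.045,True); rel=np.array([.5616,.0718]); print(e,'back end behind TCP at pressing',(rel-e[:2])@d,'depth',.160-(np.array([.5519,.1085])-e[:2])@d)
```

```text
[0.5812637  0.00873121 0.045     ] back end behind TCP at pressing 0.06606091420236146 depth 0.056003019451353414
```

```bash
python3 -c "
from plant import ctrl
print(ctrl.sign_off())"
```

```text
the job is handed in; nothing more can be done
None
```

I slid the square bar about 56 mm into the small dark jig, where it met the stop, and pressed it there for about a second with 9 N at the wrist (about 8 N on the stop after guide friction). I then let go and backed clear, and handed the job in at about 20 s. Afterwards the bar's back end measured where I released it, but a last small gap at the stop cannot be seen from outside.

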